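# Release the solvent key that was left on

### The job

One of the four push-on, push-off solvent keys on the valve unit was left latched down. With the fingertips tap the keys lightly one after another, starting at the end of the row beside the round knob, and check all four this way before you change anything; then press the one that is already down to release it, so that all four stand up. Never push a raised key in far enough to latch, and leave everything else on the bench where it is.

Things in the scene. Friction and masses are not known exactly. Their poses are not given: they have to be found in the camera images.
- valve_box: solvent valve unit: cream case fixed to the bench, 170 (x) x 270 (y) mm. Origin: centre of its underside, on the bench; x points from the key side to the display housing, y along the key row towards the knob, z up. Key deck 45 mm high; display housing (x > 25 mm) 78 mm high. Keys at x -30, y +60, +20, -20, -60 mm. Black knob, 28 mm across, 16 mm high, not used, on the deck at x -30, y +112 mm
- key1: first push-on, push-off key from the knob end (y +60 on the unit). All four are alike: light grey cap in a dark bezel, 30 mm (unit's x) by 24 mm (y), pressed straight down. Origin: centre of the cap's top face, moving with it. Top above the bench: 56 mm raised, about 51.5 mm latched, 48 mm at the bottom of its 8 mm stroke
- key2: second key from the knob end (y +20 on the unit), like key1. How a raised key acts: it gives way softly (1.6 N at the top, rising to 4.4 N at the bottom) and comes back up if let go within 6 mm; pushed to the bottom it latches down
- key3: third key from the knob end (y -20 on the unit), like key1. How the latched key acts: it is hard under a light tap (about 3 N before it moves) and stays latched if pushed no more than 1 mm; pushed the last 3.5 mm right to the bottom stop (5 to 8 N) and let go, it springs up to the raised height
- key4: fourth key from the knob end (y -60 on the unit), like key1
- vial: a 12 mm amber vial with a blue cap, 32 mm tall, standing on the key deck near the end away from the knob; origin at the centre of its underside; leave alone
- screw_cap: a loose blue screw cap, 32 mm across and 14 mm high, lying on top of the display housing; origin at the centre of its underside; leave alone
- amber_bottle: amber bottle with a blue cap, 54 mm across, 100 mm tall, standing on the bench beside the unit; origin at the centre of its underside; leave alone
- clear_bottle: clear bottle with a blue cap, 54 mm across, 100 mm tall, standing on the bench beside the unit; origin at the centre of its underside; leave alone
- wrench: steel double open-ended wrench, 130 mm long, 6 mm thick, lying in front of the unit; origin at the middle of its underside; leave alone
- beaker: small glass beaker, 48 mm across, 55 mm tall, standing on the bench beside the unit; origin at the centre of its underside; leave alone
- vial_rack: blue vial rack with seven capped vials in it, 60 x 100 mm, 44 mm tall over the vials, standing on the bench beside the unit; origin at the centre of its underside; leave alone

How it is judged:
By the outcome, as a careful person would: the job done as asked, in the order asked, and still so for the second after the job is handed in, with the robot touching nothing.
It also fails if it takes over 43 s, if anything falls off the work surface, if the arm or the gripper's body presses on something with over 40 N, if the wrist force passes 120 N, or if a joint passes its speed limit or range.

### The arm

A 6-joint arm with a two-finger parallel gripper is mounted at the origin on the work surface. World frame = base frame: x ahead of the robot, y to its left, z up, the work surface at z = 0. Lengths are in m, angles in rad, forces in N, time in s.
With the tool pointing down it reaches from about 0.425 to 1.125 m from the base axis. Payload 14.9 kg.
Tool frame: the origin (TCP) lies at the very end of the fingers, on their centre line; the grasp point (between the pads) lies 19 mm behind it; z points along the fingers, y is the direction in which the jaws open and shut (so a half turn about z gives the same grasp; the last joint's range is limited). The gripper opens to 91 mm and grips with 3 to 60 N. Pads are 32 mm wide; open, the fingers measure 118 mm over their backs; the gripper's body (76 mm by 178 mm) begins 60 mm behind the grasp point.
Start: joints at [1.278, 0.379, 1.734, -0, 1.028, -0.033], TCP at [0.18, 0.677, 0.214] pointing down, gripper open.
Joint ranges: [-2.77, 2.77], [-0.74, 2.19], [0, 2.66], [-1.06, 4.2], [0.31, 2.87], [-3.08, 3.08]. Speed limits (rad/s): [1.89, 1.89, 2.39, 3.14, 3.14, 3.14].

### API

Orientations are given as a rotation vector (axis times angle).
In Python, from station import r gives the robot as it stands. The module is installed in compiled form; this text tells all that it offers.
- The arm moves only by the tool drive_tool, never from a script. Its argument "steps" is a list of rows, each a list of 3 entries, a list of its own where there are three numbers: the shift along the tool's x, y, z each as a share of 0.8 m, from -1 to 1, then the turn, a rotation vector about the tool's x, y, z each as a share of 90 degrees, from -1 to 1, then the gripper's target within -1 to 1 (fully open at 1, half-way at 0, shut at -1). In form: [[[dx, dy, dz], [ax, ay, az], gripper], ...]. A call has 1 to 12 rows; each row shifts and turns the pose as measured when the row begins, along the tool's axes as they then stand; what a row does not reach is not made up. A row lasts 1/12 s, in which the tool goes at most 41.7 mm and 7.16 degrees, less where a joint would pass 70% of its speed; a pose out of reach is approached as far as the arm can. A call with a number of a shift or a turn outside -1 to 1 is refused whole. A call with a gripper value outside its range is refused whole. The fingers move at their own pace and stop on an object; the grip force is fixed at half the most. Time passes only in rows, so rows that do not move let the fingers close. It gives the time, the measured TCP pose, the force and the opening at its end, in the units of the state.
- r.state(): the state, without advancing time (a new reading comes with each control period).
- r.grab_frame(name): name is "side" or "top" or "wrist"; returns (picture, depth): 400x640x3 uint8, red, green, blue; 400x640 float32, m along the optical axis (not along the pixel's ray), 0 where there is no reading.
- r.camera_info(name): a dict with "camera_matrix" (3x3 intrinsics, pixels), "world_from_camera" (4x4, takes a point from camera to world coordinates); the wrist camera has in their place "T_tool_cam" (4x4, takes a point from camera to tool coordinates, whose origin is the TCP and whose axes are the flange's). Camera axes: x right, y down, z forward; pixel columns grow to the right and rows downward; lengths in m; the calibration is good to about 2 mm. A picture is of the moment at which its call begins: read the wrist's pose just before it. camera_info takes no time and is no camera call.
- r.job_done(): hands the job in, once; it reports no verdict.
The state is a dict: "time": time; "qpos": joint angles; "qd": joint speeds; "tau": joint torques, N m; "position": TCP position; "ee_rot": TCP orientation; "ft_force": force on the tool from outside, world axes, zero at the start; "moment": the same for the moment, N m; "finger_gap": finger opening in m.
Only numpy, scipy, OpenCV 4.12 (cv2) and the standard library are available. Lean on these libraries where they do the work, as an engineer would, in place of code of your own. Each camera call takes 0.05 s, during which the arm holds its last target.

## Working session

There is one attempt and no reset: what is moved stays moved. The work goes in short steps, Python scripts to look and compute and a tool call to move; the robot and the scene stay as the last step left them, time stands still between calls to the robot, and variables do not carry over. Pictures are saved under pics/ and viewed, and the job is handed in when it is done.

Besides the shell and the picture viewer there is one more tool, called as a command line: name --argument value ..., lists and objects as JSON in quotes. drive_tool: Moves the arm, as the interface text tells. Shift numbers are shares of 0.8 m and turn numbers shares of 90 degrees, none past 1 either way. Its arguments: {"type":"object","properties":{"steps":{"type":"array","items":{"type":"array"}}},"required":["steps"]}

```bash
mkdir -p pics; python3 - <<'E'
from station import r
import cv2,numpy as np
s=r.state();print({k:np.round(v,4).tolist() for k,v in s.items()})
for n in ("top","side","wrist"):
    im,d=r.grab_frame(n);cv2.imwrite(f"pics/{n}0.png",im[:,:,::-1]);np.save(f"pics/{n}0.npy",d)
    print(n,{k:np.round(v,4).tolist() for k,v in r.camera_info(n).items()})
E
```

```text
{'time': 0.0, 'qpos': [1.2777, 0.3794, 1.7348, 0.0, 1.0285, -0.0333], 'qd': [0.0004, 0.0001, 0.0008, 0.0011, -0.0006, -0.0006], 'tau': [0.0001, -76.3727, -43.4348, 0.065, 0.0424, -0.0001], 'position': [0.1797, 0.6761, 0.2133], 'ee_rot': [-0.407, -3.1149, 0.0017], 'ft_force': [-0.0531, 0.253, -0.1963], 'moment': [-0.0028, 0.0112, -0.0107], 'finger_gap': 0.0912}
top {'camera_matrix': [[380.8038, 0.0, 315.0573], [0.0, 380.8038, 199.8816], [0.0, 0.0, 1.0]], 'world_from_camera': [[0.0216, -0.9989, 0.0408, 0.5126], [-0.9996, -0.0209, 0.0183, 0.0297], [-0.0174, -0.0412, -0.999, 0.873], [0.0, 0.0, 0.0, 1.0]]}
side {'camera_matrix': [[394.0873, 0.0, 318.1579], [0.0, 394.0873, 207.13], [0.0, 0.0, 1.0]], 'world_from_camera': [[0.9894, -0.0844, 0.1182, 0.4426], [-0.1445, -0.493, 0.858, -0.6527], [-0.0142, -0.8659, -0.4999, 0.4569], [0.0, 0.0, 0.0, 1.0]]}
wrist {'camera_matrix': [[282.519, 0.0, 316.7879], [0.0, 282.519, 202.7524], [0.0, 0.0, 1.0]], 'T_tool_cam': [[0.0004, -0.9684, -0.2496, 0.0698], [1.0, 0.0005, -0.0003, 0.0001], [0.0005, -0.2496, 0.9684, -0.171], [0.0, 0.0, 0.0, 1.0]]}
```

View pics/top0.png

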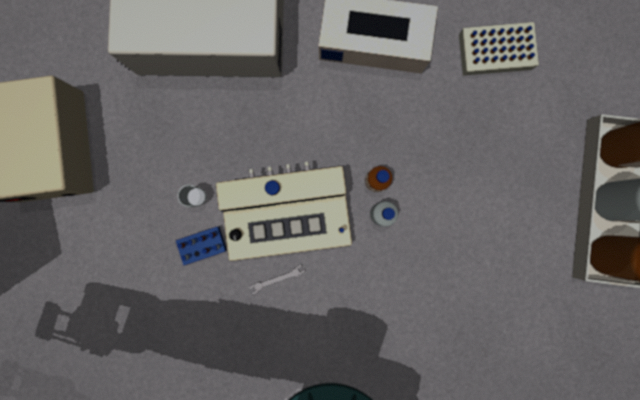

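View pics/side0.png

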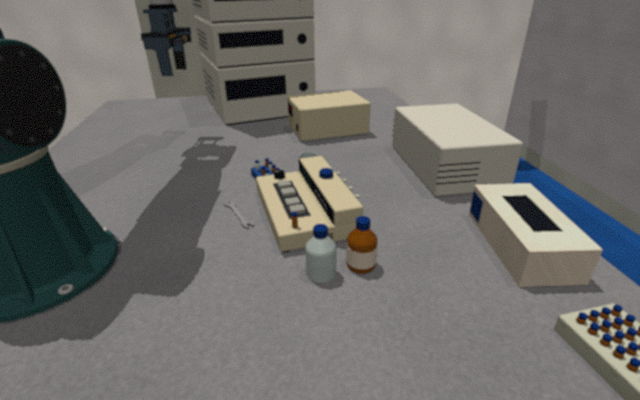

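The top view shows the unit around (285,215), with the knob at (236,235), keys from (259,231) to (316,224) and the vial at (342,229). Next I'll enlarge it and measure.

```bash
cat > h.py <<'E'
import numpy as np,cv2
from station import r
def px2w(n,u,v,z):
    c=r.camera_info(n);K=np.array(c["camera_matrix"]);T=np.array(c["world_from_camera"])
    d=T[:3,:3]@np.linalg.solve(K,[u,v,1.]);o=T[:3,3];return o+d*(z-o[2])/d[2]
def px2wd(n,u,v,z):
    c=r.camera_info(n);K=np.array(c["camera_matrix"]);T=np.array(c["world_from_camera"])
    return T[:3,:3]@(np.linalg.solve(K,[u,v,1.])*z)+T[:3,3]
E
python3 - <<'E'
import cv2
im=cv2.imread("pics/top0.png")[155:275,170:360]
cv2.imwrite("pics/crop.png",cv2.resize(im,None,fx=4.2,fy=4.2,interpolation=cv2.INTER_CUBIC))
E
```

```text
(no output)
```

View pics/crop.png

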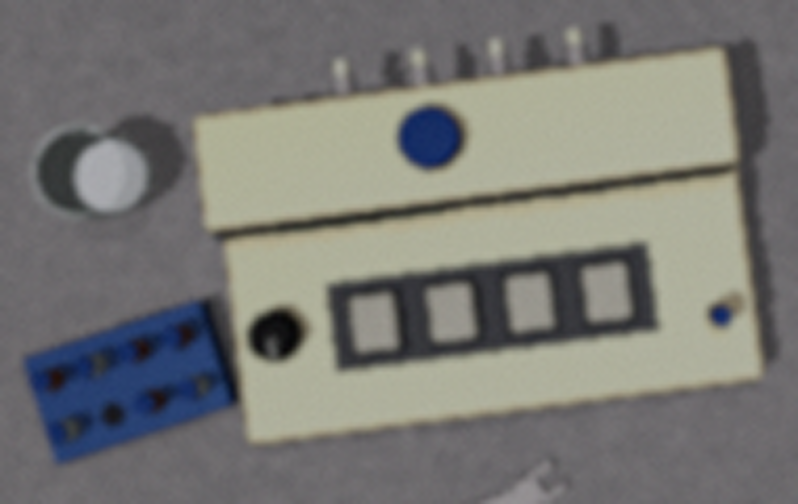

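The crop shows the caps at (375,322), (452,312), (530,301) and (607,292). The deck's front corners are at (250,442) and (762,378), and the knob is at (276,335).

```bash
python3 - <<'E'
from h import *
d=np.load("pics/top0.npy")
f=lambda x,y:((x+.5)/4.2-.5+170,(y+.5)/4.2-.5+155)
P=[]
for x,y,z in [(375,322,.056),(452,312,.056),(530,301,.056),(607,292,.056),(276,335,.061),(720,315,.077),(250,442,.045),(762,378,.045)]:
    u,v=f(x,y);p=px2w("top",u,v,z);P.append(p)
    i,j=round(v),round(u);w=[px2wd("top",jj,ii,d[ii,jj])[2] for ii in range(i-2,i+3) for jj in range(j-1,j+2)]
    print(np.round(p,4),"depth z",np.round(np.median(w),4))
P=np.array(P);dy=P[0]-P[3];print(np.linalg.norm(dy[:2]),np.degrees(np.arctan2(dy[1],dy[0])))
e=P[6]-P[7];print(np.linalg.norm(e[:2]),np.degrees(np.arctan2(e[1],e[0])))
c=P[:4].mean(0);print("row centre",c, "mid front edge",(P[6]+P[7])/2)
E
```

```text
[0.476  0.1637 0.056 ] depth z 0.0578
[0.482  0.1244 0.056 ] depth z 0.0581
[0.4885 0.0847 0.056 ] depth z 0.0532
[0.4939 0.0455 0.056 ] depth z 0.0573
[0.4685 0.2131 0.061 ] depth z 0.0627
[ 0.4842 -0.0112  0.077 ] depth z 0.0789
[0.4122 0.2285 0.045 ] depth z 0.0013
[ 0.4512 -0.0351  0.045 ] depth z 0.0016
0.11953767196209264 98.61476032685961
0.2664651166392828 98.41738924690429
row centre [0.48508961 0.10455063 0.056     ] mid front edge [0.43172492 0.09672561 0.045     ]
```

drive_tool --steps '[[[-0.035,-0.0375,0],[0,0,0],-1],[[-0.035,-0.0375,0],[0,0,0],-1],[[-0.035,-0.0375,0],[0,0,0],-1],[[-0.035,-0.0375,0],[0,0,0],-1],[[-0.035,-0.0375,0],[0,0,0],-1],[[-0.035,-0.0375,0],[0,0,0],-1],[[-0.035,-0.0375,0],[0,0,0],-1],[[-0.035,-0.0375,0],[0,0,0],-1],[[-0.035,-0.0375,0],[0,0,0],-1],[[-0.035,-0.0375,0],[0,0,0],-1]]'

```text
time: 0.98
position: [0.3724, 0.3106, 0.2112]
ee_rot: [-0.392, -3.116, 0.001]
ft_force: [0.8, 0.5, -0.8]
finger_gap: 0.0275
```

drive_tool --steps '[[[-0.035,-0.0375,0],[0,0,0],-1],[[-0.035,-0.0375,0],[0,0,0],-1],[[0,0,0],[0,0,-0.07],-1],[[0,0,0],[0,0,-0.07],-1],[[0,0,0],[0,0,-0.07],-1],[[0,0,0],[0,0,-0.05],-1],[[0,0,0],[0,0,0],-1],[[0,0,0],[0,0,0],-1]]'

```text
time: 1.65
position: [0.4147, 0.2282, 0.2112]
ee_rot: [0.256, -3.131, 0.002]
ft_force: [-0.2, -0.2, 0.2]
finger_gap: 0.0003
```

```bash
cat >> h.py <<'E'
from scipy.spatial.transform import Rotation as R
def go(target,yaw=None):
    s=r.state();M=R.from_rotvec(s["ee_rot"]).as_matrix();d=M.T@(np.array(target)-s["position"])
    print("pos",np.round(s["position"],4),"F",np.round(s["ft_force"],2),"gap",round(float(s["finger_gap"]),4),"yaw of tool y",round(np.degrees(np.arctan2(M[1,1],M[0,1])),2),"tilt",np.round(M[:,2],4))
    print("tool shift mm",np.round(d*1000,1),"shares",np.round(d/.8,4))
E
python3 -c "
from h import *
go([.485,.1045,.21])"
```

```text
pos [0.4147 0.2282 0.2112] F [-0.24 -0.16  0.18] gap 0.0003 yaw of tool y 99.34 tilt [-2.e-04 -1.e-03 -1.e+00]
tool shift mm [ -49.3 -133.5    1.3] shares [-0.0616 -0.1669  0.0017]
```

drive_tool --steps '[[[-0.015,-0.042,0],[0,0,0.009],-1],[[-0.015,-0.042,0],[0,0,0],-1],[[-0.015,-0.042,0],[0,0,0],-1],[[-0.015,-0.042,0],[0,0,0],-1],[[0,0,0],[0,0,0],-1],[[0,0,0],[0,0,0],-1]]'

```text
time: 2.15
position: [0.4843, 0.0989, 0.2116]
ee_rot: [-0.212, 3.134, -0.001]
ft_force: [0.4, 0.3, -0.7]
finger_gap: 0.0003
```

```bash
python3 -c "
from h import *
go([.485,.1045,.21])
im,d=r.grab_frame('wrist');cv2.imwrite('pics/w1.png',im[:,:,::-1]);np.save('pics/w1.npy',d)"
```

```text
pos [0.4843 0.0989 0.2116] F [ 0.43  0.33 -0.73] gap 0.0003 yaw of tool y 97.76 tilt [ 7.e-04 -6.e-04 -1.e+00]
tool shift mm [-1.4  5.4  1.6] shares [-0.0018  0.0068  0.002 ]
```

View pics/w1.png

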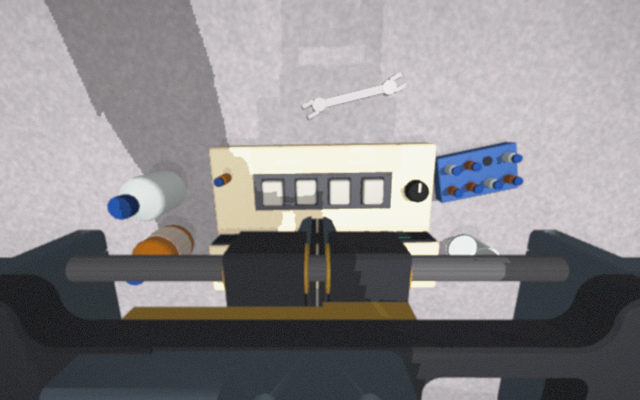

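The wrist view shows the key row from (272,193) to (373,191), with the knob at (416,191). I'll enlarge it.

```bash
python3 - <<'E'
import cv2
im=cv2.imread("pics/w1.png")[135:235,205:445]
cv2.imwrite("pics/crop2.png",cv2.resize(im,None,fx=3.3,fy=3.3,interpolation=cv2.INTER_CUBIC))
E
```

```text
(no output)
```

View pics/crop2.png

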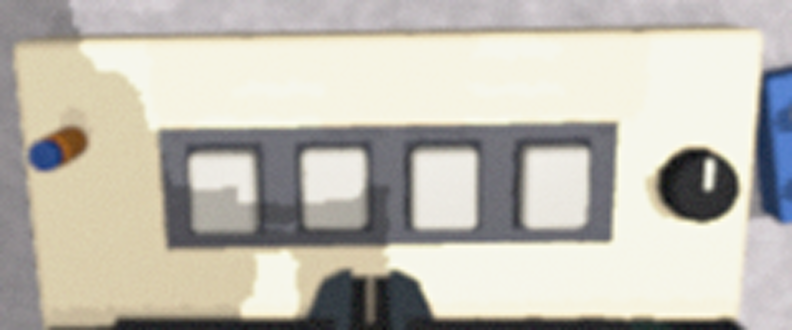

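The caps in the crop, from the knob end, are at (556,187), (445,188), (336,190) and (224,192). The front corners are at (15,42) and (762,30).

```bash
python3 - <<'E'
from h import *
s=r.state();T=np.eye(4);T[:3,:3]=R.from_rotvec(s["ee_rot"]).as_matrix();T[:3,3]=s["position"]
c=r.camera_info("wrist");K=c["camera_matrix"];W=T@np.array(c["T_tool_cam"])
d=np.load("pics/w1.npy");P=[]
for x,y,z in [(556,187,.056),(445,188,.056),(336,190,.056),(224,192,.056),(698,185,.061),(15,42,.045),(762,30,.045)]:
    u=(x+.5)/3.3-.5+205;v=(y+.5)/3.3-.5+135
    q=W[:3,:3]@np.linalg.solve(K,[u,v,1]);p=W[:3,3]+q*(z-W[2,3])/q[2];P.append(p)
    w=[(W[:3,:3]@np.linalg.solve(K,[a,b,1])*d[b,a]+W[:3,3])[2] for b in range(round(v)-4,round(v)+5) for a in range(round(u)-4,round(u)+5)]
    print(np.round(p,4),"z",np.round(np.median(w),4))
P=np.array(P);a=P[0]-P[3];print(np.linalg.norm(a[:2]),np.degrees(np.arctan2(a[1],a[0])),P[:4].mean(0))
a=P[6]-P[5];print(np.linalg.norm(a[:2]),np.degrees(np.arctan2(a[1],a[0])),P[5:7].mean(0))
E
```

```text
[0.4757 0.165  0.056 ] z 0.056
[0.4815 0.1257 0.056 ] z 0.0559
[0.4876 0.0871 0.056 ] z 0.052
[0.4938 0.0474 0.056 ] z 0.0563
[0.4673 0.2132 0.061 ] z 0.0611
[ 0.4522 -0.033   0.045 ] z 0.0007
[0.4118 0.2293 0.045 ] z 0.0003
0.11893598871147192 98.73506356739172 [0.48466906 0.1063251  0.056     ]
0.265439015756502 98.74459766471247 [0.43200325 0.0981323  0.045     ]
```

drive_tool --steps '[[[0,0.02,0.03],[0,0,-0.01],-1],[[0,0.02,0.03],[0,0,0],-1],[[0,0.02,0.03],[0,0,0],-1],[[0,0.012,0.03],[0,0,0],-1],[[0,0,0.02],[0,0,0],-1],[[0,0,0.01],[0,0,0],-1],[[0,0,0],[0,0,0],-1],[[0,0,0],[0,0,0],-1]]'

```text
time: 2.87
position: [0.4738, 0.1653, 0.0887]
ee_rot: [-0.234, 3.128, -0.0]
ft_force: [0.5, 0.4, 1.0]
finger_gap: 0.0006
```

```bash
python3 -c "
from h import *
go([.4758,.1649,.065])"
```

```text
pos [0.4738 0.1653 0.0887] F [0.49 0.38 0.96] gap 0.0006 yaw of tool y 98.55 tilt [ 4.6e-03  1.0e-04 -1.0e+00]
tool shift mm [-1.8 -0.6 23.7] shares [-0.0023 -0.0008  0.0296]
```

drive_tool --steps '[[[-0.002,0,0.01],[0,0,0],-1],[[0,0,0.01],[0,0,0],-1],[[0,0,0.006],[0,0,0],-1],[[0,0,0],[0,0,0],-1],[[0,0,0],[0,0,0],-1],[[0,0,0],[0,0,0],-1]]'

```text
time: 3.37
position: [0.4777, 0.1658, 0.0691]
ee_rot: [-0.231, 3.124, 0.001]
ft_force: [-0.3, -0.1, -1.1]
finger_gap: 0.0004
```

```bash
python3 -c "
from h import *
go([.4758,.1649,.0535])"
```

```text
pos [0.4777 0.1658 0.0691] F [-0.28 -0.07 -1.13] gap 0.0004 yaw of tool y 98.45 tilt [ 0.0094  0.0015 -1.    ]
tool shift mm [ 2.2 -0.6 15.5] shares [ 0.0027 -0.0008  0.0194]
```

```bash
cat >> h.py <<'E'
_go=go
def go(t,yaw=98.65):
    _go(t); M=R.from_rotvec(r.state()["ee_rot"]).as_matrix()
    y=np.radians(yaw);Y=np.array([np.cos(y),np.sin(y),0]);Z=np.array([0,0,-1.]);D=np.c_[np.cross(Y,Z),Y,Z]
    print("turn shares",np.round(R.from_matrix(M.T@D).as_rotvec()/(np.pi/2),4),"t",r.state()["time"])
E
python3 -c "
from h import *
go([.4758,.1649,.0535])"
```

```text
pos [0.4777 0.1658 0.0691] F [-0.28 -0.07 -1.13] gap 0.0004 yaw of tool y 98.45 tilt [ 0.0094  0.0015 -1.    ]
tool shift mm [ 2.2 -0.6 15.5] shares [ 0.0027 -0.0008  0.0194]
turn shares [ 0.0001  0.0061 -0.0022] t 3.3667
```

drive_tool --steps '[[[0.002,-0.001,0],[0,0.006,0],-1]]'

```text
time: 3.45
position: [0.4763, 0.1648, 0.0693]
ee_rot: [-0.231, 3.133, 0.0]
ft_force: [-0.2, -0.2, 0.9]
finger_gap: 0.0004
```

drive_tool --steps '[[[0,0,0],[0,0,0],-1]]'

```text
time: 3.53
position: [0.4764, 0.1646, 0.0695]
ee_rot: [0.231, -3.133, -0.0]
ft_force: [-0.2, -0.3, -0.1]
finger_gap: 0.0001
```

drive_tool --steps '[[[0,0,0],[0,0,0],-1]]'

```text
time: 3.62
position: [0.4765, 0.1646, 0.0697]
ee_rot: [0.231, -3.133, -0.0]
ft_force: [-0.5, -0.0, 0.1]
finger_gap: 0.0002
```

```bash
python3 -c "
from h import *
go([.4758,.1649,.0535])"
```

```text
pos [0.4765 0.1646 0.0697] F [-0.53 -0.03  0.06] gap 0.0002 yaw of tool y 98.43 tilt [-1.e-04  2.e-04 -1.e+00]
tool shift mm [ 0.7  0.4 16.2] shares [0.0008 0.0005 0.0202]
turn shares [ 0.0002 -0.     -0.0025] t 3.6167
```

drive_tool --steps '[[[0,0,0.007],[0,0,0],-1],[[0,0,0.005],[0,0,0],-1],[[0,0,0.002],[0,0,0],-1],[[0,0,0.0005],[0,0,0],-1]]'

```text
time: 3.95
position: [0.4768, 0.1646, 0.0573]
ee_rot: [-0.231, 3.132, 0.001]
ft_force: [-0.5, -0.5, 0.3]
finger_gap: 0.0008
```

drive_tool --steps '[[[0,0,0.002],[0,0,0],-1],[[0,0,0.001],[0,0,0],-1]]'

```text
time: 4.12
position: [0.4769, 0.1646, 0.0545]
ee_rot: [-0.231, 3.132, 0.001]
ft_force: [-0.5, 0.3, 3.2]
finger_gap: 0.0003
```

drive_tool --steps '[[[0,0,0.0018],[0,0,0],-1]]'

```text
time: 4.2
position: [0.4769, 0.1646, 0.0531]
ee_rot: [-0.231, 3.132, 0.001]
ft_force: [-2.5, -0.5, 6.7]
finger_gap: 0.0006
```

drive_tool --steps '[[[0,0,0.0005],[0,0,0],-1]]'

```text
time: 4.28
position: [0.4768, 0.1646, 0.0526]
ee_rot: [-0.231, 3.133, 0.0]
ft_force: [-1.3, -1.1, 3.4]
finger_gap: 0.0004
```

Key1 gave way softly by about 3.4 mm at about 3 N, so it's raised. I'll lift off and go to key2.

drive_tool --steps '[[[0,0,-0.008],[0,0,0],-1],[[0,0,-0.008],[0,0,0],-1],[[0,-0.018,-0.002],[0,0,-0.0025],-1],[[0,-0.018,0],[0,0,0],-1],[[0,-0.012,0],[0,0,0],-1],[[0,0,0],[0,0,0],-1],[[0,0,0],[0,0,0],-1]]'

```text
time: 4.87
position: [0.4834, 0.1258, 0.0706]
ee_rot: [-0.238, 3.13, 0.001]
ft_force: [0.1, 0.4, 0.4]
finger_gap: 0.0002
```

```bash
python3 -c "
from h import *
go([.4818,.1254,.0535])"
```

```text
pos [0.4834 0.1258 0.0706] F [0.09 0.41 0.43] gap 0.0002 yaw of tool y 98.69 tilt [ 2.5e-03  8.0e-04 -1.0e+00]
tool shift mm [ 1.7 -0.1 17.1] shares [ 0.0022 -0.0001  0.0213]
turn shares [0.0003 0.0016 0.0004] t 4.8667
```

drive_tool --steps '[[[0.002,0,0.007],[0,0.0016,0],-1],[[0,0,0.005],[0,0,0],-1],[[0,0,0.002],[0,0,0],-1],[[0,0,0.0005],[0,0,0],-1]]'

```text
time: 5.2
position: [0.4815, 0.1266, 0.058]
ee_rot: [0.238, -3.132, -0.001]
ft_force: [0.6, -0.2, 0.1]
finger_gap: 0.0006
```

drive_tool --steps '[[[0,0,0.002],[0,0,0],-1],[[0,0,0.001],[0,0,0],-1]]'

```text
time: 5.37
position: [0.4813, 0.1271, 0.055]
ee_rot: [0.239, -3.132, -0.001]
ft_force: [0.7, -1.5, 2.2]
finger_gap: 0.0002
```

drive_tool --steps '[[[0,0,0.0018],[0,0,0],-1]]'

```text
time: 5.45
position: [0.4813, 0.1271, 0.0535]
ee_rot: [0.24, -3.132, -0.001]
ft_force: [-1.2, -2.6, 4.7]
finger_gap: 0.0003
```

drive_tool --steps '[[[0,0,0.0009],[0,0,0],-1]]'

```text
time: 5.53
position: [0.4814, 0.1271, 0.0527]
ee_rot: [0.24, -3.132, -0.0]
ft_force: [-2.0, -3.0, 4.0]
finger_gap: 0.0006
```

drive_tool --steps '[[[0,0,0],[0,0,0],-1]]'

```text
time: 5.62
position: [0.4814, 0.1271, 0.0527]
ee_rot: [0.24, -3.131, -0.0]
ft_force: [-0.0, -0.8, 2.2]
finger_gap: 0.0003
```

Key2 is soft too: it gave 3.3 mm at about 2–3 N, so it's raised. Key3 is next.

drive_tool --steps '[[[0,0,-0.008],[0,0,0],-1],[[0,0,-0.008],[0,0,0],-1],[[0,-0.018,-0.002],[0,0,0],-1],[[0,-0.018,0],[0,0,0],-1],[[0,-0.013,0],[0,0,0],-1],[[0,0,0],[0,0,0],-1],[[0,0,0],[0,0,0],-1]]'

```text
time: 6.2
position: [0.4882, 0.0875, 0.0707]
ee_rot: [-0.24, 3.131, 0.001]
ft_force: [0.2, 0.4, -0.3]
finger_gap: 0.0006
```

```bash
python3 -c "
from h import *
go([.4878,.0860,.0515])"
```

```text
pos [0.4882 0.0875 0.0707] F [ 0.16  0.41 -0.3 ] gap 0.0006 yaw of tool y 98.76 tilt [ 1.e-03  9.e-04 -1.e+00]
tool shift mm [ 0.7 -1.4 19.2] shares [ 0.0008 -0.0018  0.024 ]
turn shares [0.0004 0.0007 0.0013] t 6.2
```

drive_tool --steps '[[[0.0005,-0.001,0.007],[0,0,0],-1],[[0,-0.0008,0.005],[0,0,0],-1],[[0,0,0.002],[0,0,0],-1],[[0,0,0.0005],[0,0,0],-1]]'

```text
time: 6.53
position: [0.4879, 0.087, 0.0581]
ee_rot: [-0.24, 3.131, 0.001]
ft_force: [-0.2, -0.2, 0.3]
finger_gap: 0.0007
```

drive_tool --steps '[[[0,0,0.002],[0,0,0],-1],[[0,0,0.002],[0,0,0],-1],[[0,0,0.0005],[0,0,0],-1]]'

```text
time: 6.78
position: [0.4874, 0.0876, 0.0536]
ee_rot: [-0.242, 3.132, 0.001]
ft_force: [0.5, -0.6, 0.0]
finger_gap: 0.0001
```

There's no contact at 53.6 mm, so this key is down. I'll make a light touch only.

drive_tool --steps '[[[0,0,0.0018],[0,0,0],-1]]'

```text
time: 6.87
position: [0.4875, 0.0877, 0.0521]
ee_rot: [-0.242, 3.132, 0.001]
ft_force: [-1.3, 0.2, -0.9]
finger_gap: 0.0004
```

drive_tool --steps '[[[0,0,0.0007],[0,0,0],-1]]'

```text
time: 6.95
position: [0.4874, 0.0877, 0.0514]
ee_rot: [-0.242, 3.132, 0.001]
ft_force: [-0.5, -1.0, 1.9]
finger_gap: 0.0007
```

drive_tool --steps '[[[0,0,0.0002],[0,0,0],-1]]'

```text
time: 7.03
position: [0.4874, 0.0877, 0.0512]
ee_rot: [0.242, -3.132, -0.001]
ft_force: [-0.8, -0.1, 2.8]
finger_gap: 0.0006
```

drive_tool --steps '[[[0,0,0.0002],[0,0,0],-1]]'

```text
time: 7.12
position: [0.4874, 0.0877, 0.051]
ee_rot: [0.242, -3.132, -0.001]
ft_force: [-1.6, -0.0, 3.0]
finger_gap: 0.0005
```

Key3 is hard: about 3 N at 51.0–51.4 mm, so it's the latched key. I'll check key4 before changing anything.

drive_tool --steps '[[[0,0,-0.008],[0,0,0],-1],[[0,0,-0.01],[0,0,0],-1],[[0,-0.018,-0.002],[0,0,0],-1],[[0,-0.018,0],[0,0,0],-1],[[0,-0.014,0],[0,0,0],-1],[[0,0,0],[0,0,0],-1],[[0,0,0],[0,0,0],-1]]'

```text
time: 7.7
position: [0.4949, 0.0469, 0.0715]
ee_rot: [-0.242, 3.13, 0.001]
ft_force: [0.2, 0.7, 1.3]
finger_gap: 0.0005
```

```bash
python3 -c "
from h import *
go([.4938,.0465,.0535])"
```

```text
pos [0.4949 0.0469 0.0715] F [0.19 0.72 1.31] gap 0.0005 yaw of tool y 98.85 tilt [ 0.0026  0.0011 -1.    ]
tool shift mm [ 1.1 -0.2 18. ] shares [ 0.0014 -0.0003  0.0225]
turn shares [0.0004 0.0017 0.0022] t 7.7
```

drive_tool --steps '[[[0.001,0,0.008],[0,0.0015,0.002],-1],[[0,0,0.005],[0,0,0],-1],[[0,0,0.002],[0,0,0],-1],[[0,0,0.0005],[0,0,0],-1]]'

```text
time: 8.03
position: [0.4938, 0.0478, 0.058]
ee_rot: [-0.237, 3.133, 0.001]
ft_force: [0.7, 0.5, -0.8]
finger_gap: 0.0002
```

drive_tool --steps '[[[0,0,0.002],[0,0,0],-1],[[0,0,0.001],[0,0,0],-1]]'

```text
time: 8.2
position: [0.4935, 0.0483, 0.055]
ee_rot: [0.238, -3.132, -0.001]
ft_force: [0.3, -2.1, 1.5]
finger_gap: 0.0006
```

drive_tool --steps '[[[0,0,0.0018],[0,0,0],-1]]'

```text
time: 8.28
position: [0.4935, 0.0484, 0.0535]
ee_rot: [0.239, -3.132, -0.001]
ft_force: [-0.7, -2.2, 4.0]
finger_gap: 0.0007
```

drive_tool --steps '[[[0,0,0.0009],[0,0,0],-1]]'

```text
time: 8.37
position: [0.4936, 0.0484, 0.0527]
ee_rot: [0.239, -3.132, -0.001]
ft_force: [-0.3, -3.1, 3.9]
finger_gap: 0.0005
```

drive_tool --steps '[[[0,0,0],[0,0,0],-1]]'

```text
time: 8.45
position: [0.4936, 0.0484, 0.0527]
ee_rot: [0.239, -3.132, -0.001]
ft_force: [-0.7, -1.3, 2.6]
finger_gap: 0.0007
```

drive_tool --steps '[[[0,0,-0.008],[0,0,0],-1],[[0,0,-0.01],[0,0,0],-1],[[0,0.017,-0.002],[0,0,0],-1],[[0,0.016,0],[0,0,0],-1],[[0,0.012,0],[0,0,0],-1],[[0,0,0],[0,0,0],-1],[[0,0,0],[0,0,0],-1]]'

```text
time: 9.03
position: [0.4886, 0.0855, 0.0728]
ee_rot: [-0.238, 3.131, 0.002]
ft_force: [-0.3, -1.0, -0.2]
finger_gap: 0.0009
```

```bash
python3 -c "
from h import *
go([.4878,.0860,.0515])"
```

```text
pos [0.4886 0.0855 0.0728] F [-0.3  -0.97 -0.21] gap 0.0009 yaw of tool y 98.68 tilt [ 0.0011  0.0012 -1.    ]
tool shift mm [ 0.8  0.6 21.3] shares [0.0009 0.0008 0.0267]
turn shares [0.0007 0.0008 0.0004] t 9.0333
```

Key4 is soft: 3.3 mm at about 2.6 N. All four are checked, so I'll press key3 to its bottom stop.

drive_tool --steps '[[[0.001,0,0.008],[0,0.0008,0],-1],[[0,0,0.008],[0,0,0],-1],[[0,0,0.005],[0,0,0],-1],[[0,0,0.002],[0,0,0],-1],[[0,0,0.0018],[0,0,0],-1],[[0,0,0.0018],[0,0,0],-1]]'

```text
time: 9.53
position: [0.4879, 0.0841, 0.0493]
ee_rot: [0.236, -3.132, -0.002]
ft_force: [-1.5, 4.0, 6.0]
finger_gap: 0.0002
```

drive_tool --steps '[[[0,0,0.0018],[0,0,0],-1]]'

```text
time: 9.62
position: [0.4881, 0.0841, 0.048]
ee_rot: [0.235, -3.132, -0.002]
ft_force: [-15.0, 0.7, 57.0]
finger_gap: 0.0003
```

The bottom stop was reached at 48.0 mm with a firm force rise. I'll release it.

drive_tool --steps '[[[0,0,-0.006],[0,0,0],-1],[[0,0,-0.01],[0,0,0],-1],[[0,0,-0.03],[0,0,0],-1],[[0,0,-0.04],[0,0,0],-1],[[0,0,-0.04],[0,0,0],-1],[[0,0,-0.04],[0,0,0],-1],[[0,0,-0.01],[0,0,0],-1],[[0,0,0],[0,0,0],-1],[[0,0,0],[0,0,0],-1]]'

```text
time: 10.37
position: [0.4872, 0.083, 0.1959]
ee_rot: [0.235, -3.13, -0.001]
ft_force: [-0.5, -0.1, -0.5]
finger_gap: 0.0006
```

```bash
python3 - <<'E'
from h import *
go([.4878,.0860,.2])
s=r.state();T=np.eye(4);T[:3,:3]=R.from_rotvec(s["ee_rot"]).as_matrix();T[:3,3]=s["position"]
im,d=r.grab_frame("wrist");cv2.imwrite('pics/w2.png',im[:,:,::-1])
c=r.camera_info("wrist");K=np.array(c["camera_matrix"]);W=T@np.array(c["T_tool_cam"]);Wi=np.linalg.inv(W)
for p in [(.4758,.1649,.056),(.4818,.1254,.056),(.4878,.0858,.056),(.4938,.0463,.056)]:
    q=K@(Wi@[*p,1])[:3];u,v=q[:2]/q[2]
    w=[(W[:3,:3]@np.linalg.solve(K,[a,b,1])*d[b,a]+W[:3,3])[2] for b in range(round(v)-4,round(v)+5) for a in range(round(u)-4,round(u)+5)]
    print(round(u),round(v),"top z",np.round(np.median(w),4))
E
```

```text
pos [0.4872 0.083  0.1959] F [-0.48 -0.13 -0.52] gap 0.0006 yaw of tool y 98.57 tilt [-2.8e-03  6.0e-04 -1.0e+00]
tool shift mm [-1.   2.9 -4.1] shares [-0.0013  0.0036 -0.0051]
turn shares [ 0.0007 -0.0017 -0.0009] t 10.3667
390 195 top z 0.0561
355 195 top z 0.0559
319 195 top z 0.0562
284 195 top z 0.0561
```

View pics/w2.png

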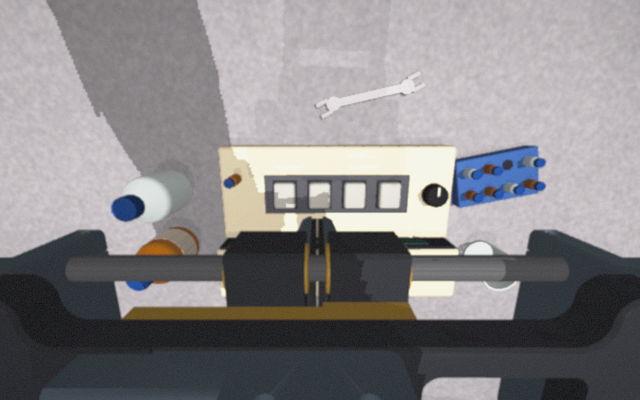

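All four caps now read about 56 mm high, and the vial at (232,181), the wrench, the rack and the bottles are still in place. The arm is clear, so I'll hand in.

```bash
python3 -c "
from station import r
print(r.job_done())"
```

```text
the job is handed in; nothing more can be done
None
```

All four keys now stand up, and I handed the job in at about 10.4 s with the arm raised clear.

- **Tapping, from the knob end:** key1, key2 and key4 each gave way softly, about 3.3 mm at roughly 2–4 N, so they were raised. Key3 gave no contact until about 51.5 mm, then held hard at about 3 N with no more than about 0.5 mm of travel, so it was the latched one.
- **Release:** after all four taps I pressed key3 down to its stop at 48.0 mm and let go.
- **Last checks:** wrist-camera depth puts the four caps at 56.1, 55.9, 56.2 and 56.1 mm, against 56 mm for a raised key. In the last wrist picture the vial, wrench, rack, bottles and beaker looked unmoved. The screw cap was hidden behind the gripper there, so I didn't recheck it, but the arm went nowhere near it.
- **Force on the press:** the wrist force rose briefly to 57 N when key3 hit its stop. This was through the fingertips and under the 120 N wrist limit, but more than the 5–8 N the key needed. The other force readings had about 1 N of noise.

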